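# Unstack the delivery onto the display risers

## Task

Take the delivery pile on the shop counter apart and stand each of its four pieces (glass jar, small wooden box, flat tin, long carton) on the empty grey felt mat in front of the display sample of its own kind, upright and centred, the wooden box, tin and carton square with the mat. Set the pieces down rather than dropping them, tip none over, and leave the wine bottle and the wooden measuring cup where they stand.

Things in the scene. Friction and masses are not known exactly. Their poses are not given: they have to be found in the camera images.
- carton: Loose brown cardboard carton with a paper sleeve near one end, 62 mm along its own x, 150 mm along its own y, 32 mm high, about 0.2 kg. Bottom of the pile, lying on the counter. Origin: centre of its underside, z up.
- tin: Loose flat rectangular steel tin with a pressed lid, 52 mm along its own x, 120 mm along its own y, 30 mm high, about 0.15 kg. At the start it lies flat on the carton, nearly parallel to it. Origin: centre of its underside, z up.
- jar: Loose small round glass jar of amber preserve with a white label and a brass lid, 46 mm across, 52 mm high (lid 44 mm across, the top 12 mm), about 0.15 kg. At the start it stands on one half of the tin, about 60 mm centre to centre from the wooden box. Origin: centre of its underside, z up.
- woodbox: Loose small square pale-wood box with an overlapping lid, 46 x 46 mm along its own x and y (grips as a plain block), 38 mm high, about 0.07 kg. At the start it stands on the other half of the tin, nearly square with it. Origin: centre of its underside, z up.
- carton_riser: Fixed plywood riser, 192 x 184 mm (own x, y), flat top 30 mm high, with two 80 x 168 mm thin grey felt mats: the near one empty, on the other the shop's sample carton, long sides along own y, stuck down, 96 mm behind (centres; 34 mm between sample and new piece). Origin: on the counter below the empty mat's centre; own x points to the sample, z up. Riser spans x -50 to +142 mm.
- tin_riser: Fixed plywood riser, 172 x 154 mm (own x, y), flat top 30 mm high, with two 70 x 138 mm thin grey felt mats: the near one empty, on the other the shop's sample tin, long sides along own y, stuck down, 86 mm behind (centres; 34 mm between sample and new piece). Origin: on the counter below the empty mat's centre; own x points to the sample, z up. Riser spans x -45 to +127 mm.
- jar_riser: Fixed plywood riser, 158 x 82 mm (own x, y), flat top 30 mm high, with two round 66 mm thin grey felt mats: the near one empty, on the other the shop's sample jar, stuck down, 76 mm behind (centres; 30 mm between sample and new piece). Origin: on the counter below the empty mat's centre; own x points to the sample, z up. Riser spans x -43 to +115 mm.
- woodbox_riser: Fixed plywood riser, 158 x 82 mm (own x, y), flat top 30 mm high, with two 66 x 66 mm thin grey felt mats: the near one empty, on the other the shop's sample wooden box, stuck down, 76 mm behind (centres; 30 mm between sample and new piece). Origin: on the counter below the empty mat's centre; own x points to the sample, z up. Riser spans x -43 to +115 mm.
- bottle: Bystander: loose small bottle of plum wine, 50 mm across, 155 mm high, standing on the counter beside the pile. Origin: centre of its underside.
- masu: Bystander: loose square wooden measuring cup, 85 x 85 mm, 56 mm high, empty, standing on the counter on the other side of the pile. Origin: centre of its underside.

How it is judged:
At the end, for the whole second after the job is handed in: Each piece stands flat, released and at rest on the empty mat of its own riser, within 15 mm of its centre along each side, tilt under 0.1 rad; carton, tin and wooden box square with it within 0.2 rad (either way round); bottle and cup upright, moved under 25 mm (x of carton in the frame of carton_riser between -0.015 and 0.015 m and y of carton in the frame of carton_riser between -0.015 and 0.015 m and z of carton in the frame of carton_riser between 0.024 and 0.036 m and angle between each of carton, tin, jar, woodbox, bottle, masu's own z axis and vertical below 0.1 rad and linear speed of each of carton, tin, jar, woodbox below 0.02 m/s and angular speed of each of carton, tin, jar, woodbox below 0.2 rad/s and contact force between the fingers and carton below 0.05 N and angle between the x axis of carton and the x axis of carton_riser, either way round below 0.2 rad and x of tin in the frame of tin_riser between -0.015 and 0.015 m and y of tin in the frame of tin_riser between -0.015 and 0.015 m and z of tin in the frame of tin_riser between 0.024 and 0.036 m and contact force between the fingers and tin below 0.05 N and angle between the x axis of tin and the x axis of tin_riser, either way round below 0.2 rad and x of jar in the frame of jar_riser between -0.015 and 0.015 m and y of jar in the frame of jar_riser between -0.015 and 0.015 m and z of jar in the frame of jar_riser between 0.024 and 0.036 m and contact force between the fingers and jar below 0.05 N and x of woodbox in the frame of woodbox_riser between -0.015 and 0.015 m and y of woodbox in the frame of woodbox_riser between -0.015 and 0.015 m and z of woodbox in the frame of woodbox_riser between 0.024 and 0.036 m and contact force between the fingers and woodbox below 0.05 N and (angle between the x axis of woodbox and the x axis of woodbox_riser, either way round below 0.2 rad or angle between the x axis of woodbox and the y axis of woodbox_riser, either way round below 0.2 rad) and distance of each of bottle, masu from where it was at the start of the episode below 0.025 m); the robot touches nothing.
It fails at once if a piece of the pile is dropped or flung (faster than 0.7 m/s while no finger touches it) ((linear speed of carton above 0.7 m/s and contact force between the fingers and carton below 0.02 N) or (linear speed of tin above 0.7 m/s and contact force between the fingers and tin below 0.02 N) or (linear speed of jar above 0.7 m/s and contact force between the fingers and jar below 0.02 N) or (linear speed of woodbox above 0.7 m/s and contact force between the fingers and woodbox below 0.02 N)).
It fails at once if a piece of the pile tips over (more than 0.7 rad) (angle between any of carton, tin, jar, woodbox's own z axis and vertical above 0.7 rad).
It fails at once if the bottle or the measuring cup is pushed more than 25 mm or tipped (distance of any of bottle, masu from where it was at the start of the episode above 0.025 m or angle between any of bottle, masu's own z axis and vertical above 0.3 rad).
It also fails if it takes over 106 s, if anything falls off the work surface, if the arm or the gripper's body presses on something with over 40 N, if the wrist force passes 120 N, or if a joint passes its speed limit or range.

## Robot

A 7-joint arm with a two-finger parallel gripper is mounted at the origin on the work surface. World frame = base frame: x ahead of the robot, y to its left, z up, the work surface at z = 0. Lengths are in m, angles in rad, forces in N, time in s.
With the tool pointing down it reaches from about 0.425 to 0.975 m from the base axis. Payload 16.7 kg.
Tool frame: the origin (TCP) lies midway between the tips of the shut fingers; the grasp point (between the pads) lies 19 mm behind it; z points along the fingers, y is the direction in which the jaws open and shut (so a half turn about z gives the same grasp; the last joint's range is limited). The gripper opens to 85 mm and grips with 20 to 120 N. Pads are 22 mm wide; open, the fingers measure 114 mm over their backs; the gripper's body (76 mm by 85 mm) begins 54 mm behind the grasp point. The pads swing forward as they close: fully open they stand 13 mm farther back than shut.
Start: joints at [0.968, 0.426, 0.074, 1.606, -0.034, 1.111, -0.067], TCP at [0.296, -0.607, 0.231] pointing down, gripper open.
Joint ranges: [-2.85, 2.85], [-0.5, 2.14], [-1.23, 1.37], [0.21, 2.46], [-1.02, 4.16], [0.16, 2.05], [-2.73, 2.73]. Speed limits (rad/s): [1.89, 1.89, 2.39, 2.39, 3.01, 3.01, 3.01].

## Interface

Orientations are given as a unit quaternion [w, x, y, z].
In Python, from workcell import get_state, read_camera, calibration, hand_in, boxes_of, trace, tip_of gives the robot as it stands.
- The arm moves only by the tool play_rows, never from a script. Its arguments are lists of equal length, an entry for each row: "linear": the shift along the tool's x, y, z each as a share of 0.5 m, from -1 to 1, a list of three; "dr": the turn, a rotation vector about the tool's x, y, z each as a share of pi rad, from -1 to 1, a list of three; "fingers": the opening, from 0 (shut) to 1 (fully open). In form: {"linear": [[x, y, z], ...], "dr": [[rx, ry, rz], ...], "fingers": [fingers, ...]}. A call has 1 to 8 rows; each row is the pose to reach, as a shift and turn from the pose measured when the call began, along the tool's axes at that moment, turning the shorter way round; what a row does not reach only later rows make up. A row lasts 1/12 s, in which the tool goes at most 41.7 mm and 7.16 degrees, less where a joint would pass 70% of its speed; a pose out of reach is approached as far as the arm can. A call with a number of a shift or a turn outside -1 to 1 is refused whole. A call with a gripper value outside its range is refused whole. The fingers move at their own pace and stop on an object; "squeeze" is the grip in N (left out, the last holds). Time passes only in rows, so rows that repeat a pose let the fingers close. It gives the time, the measured TCP pose, the force and the opening at its end, in the units of the state.
- get_state(): the state, without advancing time (a new reading comes with each control period).
- read_camera(name): name is "side" or "top"; returns the picture (384x512x3 uint8, red, green, blue); there is no depth.
- calibration(name): a dict with "fx", "fy", "cx", "cy" (pixels), "xyz" and "orientation" of the camera in the world. Camera axes: x right, y down, z forward; pixel columns grow to the right and rows downward; lengths in m; the calibration is good to about 2 mm. A picture is of the moment at which its call begins. calibration takes no time and is no camera call.
- hand_in(): hands the job in, once; it reports no verdict.
Trained networks look in the newest picture that a camera, given by its name, has taken for a name from the list of things; names that differ only in an ending like _2 or _b are one class to them, and where a whole thing is asked for, a point or a joint stands for the part that bears it (a point fixed in the world has none). Each returns a list of dicts, best first, with "p" (0 to 1); they miss things now and then, are a little off and sometimes report something else, mostly with a low value. They report only what shows in the picture. A call takes as long as a camera call.
- boxes_of(camera, name): "position" ([x, y, z] in m, in the coordinates of the camera as it stood for that picture, good to about 4 mm: the middle of the surface that is visible of it).
- trace(camera, name): "mask" (384x512 bool, what is visible of it).
- tip_of(camera, name): "position" ([x, y, z] in m, in the coordinates of the camera as it stood for that picture, good to about 4 mm: a listed point, or the origin of a listed thing).
The state is a dict: "t": time; "qpos": joint angles; "joint_vel": joint speeds; "joint_efforts": joint torques, N m; "position": TCP position; "orientation": TCP orientation; "ft_force": force on the tool from outside, world axes, zero at the start; "moment": the same for the moment, N m; "finger_gap": opening from 0.0 (shut) to 1.0 (fully open).
Only numpy, scipy, OpenCV 4.12 (cv2) and the standard library are available. Lean on these libraries where they do the work, as an engineer would, in place of code of your own. Each camera call takes 0.05 s, during which the arm holds its last target. There are 200 camera calls.

## Working session

There is one attempt and no reset: what is moved stays moved. The work goes in short steps, Python scripts to look and compute and a tool call to move; the robot and the scene stay as the last step left them, time stands still between calls to the robot, and variables do not carry over. Pictures are saved under pics/ and viewed, about 12 in all and at most 16, crops included, and the job is handed in when it is done.

Besides the shell and the picture viewer there is one more tool, called after "Emit:" by a JSON object that holds its "op" and its "data". play_rows: Moves the arm, as the interface text tells. Its arguments: {"type":"object","properties":{"linear":{"type":"array","items":{"type":"array","items":{"type":"number","minimum":-1,"maximum":1}}},"dr":{"type":"array","items":{"type":"array","items":{"type":"number","minimum":-1,"maximum":1}}},"fingers":{"type":"array","items":{"type":"number"}},"squeeze":{"type":"number"}},"required":["linear","dr","fingers"]}

```bash
ls; mkdir -p pics; cat > h.py <<'E'
import numpy as np, cv2
from scipy.spatial.transform import Rotation as R
from workcell import *
def q2R(q): return R.from_quat([q[1],q[2],q[3],q[0]]).as_matrix()
def cal(n):
    c=calibration(n); return c,q2R(c["orientation"]),np.array(c["xyz"])
def c2w(n,p):
    c,M,t=cal(n); return M@np.array(p)+t
def w2p(n,P):
    c,M,t=cal(n); P=(np.atleast_2d(P)-t)@M
    return np.c_[c["fx"]*P[:,0]/P[:,2]+c["cx"],c["fy"]*P[:,1]/P[:,2]+c["cy"]]
def p2w(n,uv,z):
    c,M,t=cal(n); uv=np.atleast_2d(uv).astype(float)
    d=np.c_[(uv[:,0]-c["cx"])/c["fx"],(uv[:,1]-c["cy"])/c["fy"],np.ones(len(uv))]@M.T
    return t+d*((z-t[2])/d[:,2])[:,None]
def save(n,f):
    im=read_camera(n); cv2.imwrite("pics/"+f,im[:,:,::-1]); return im
E
python3 - <<'E'
from h import *
np.set_printoptions(precision=4,suppress=True)
s=get_state(); print(s["t"],s["position"],s["orientation"],s["finger_gap"])
for n in("top","side"):
    print(calibration(n)); im=save(n,n+"0.png")
    for k in "carton tin jar woodbox carton_riser tin_riser jar_riser woodbox_riser bottle masu".split():
        print(n,k,[(round(d["p"],2),c2w(n,d["position"]).round(3)) for d in tip_of(n,k)[:3]],[(round(d["p"],2),c2w(n,d["position"]).round(3)) for d in boxes_of(n,k)[:3]])
E
```

```text
pics
0.0 [ 0.2957 -0.6063  0.2306] [-0.0006  0.9744  0.225  -0.0002] 0.9954745232280866
{'fx': 480.4779753593039, 'fy': 480.4779753593039, 'cx': 259.3956203224243, 'cy': 188.37208886909215, 'xyz': array([0.2597, 0.0043, 1.1852]), 'orientation': array([ 0.0725, -0.6836,  0.7222, -0.0767])}
top carton [(0.71, array([ 0.585, -0.343, -0.001])), (0.67, array([ 0.433,  0.004, -0.001]))] [(0.19, array([0.421, 0.001, 0.065]))]
top tin [(0.66, array([0.437, 0.003, 0.035]))] []
top jar [(0.65, array([ 0.442, -0.027,  0.058]))] []
top woodbox [(0.74, array([0.432, 0.035, 0.063]))] [(0.96, array([0.428, 0.036, 0.1  ])), (0.53, array([ 0.423, -0.001,  0.062]))]
top carton_riser [(0.6, array([ 0.584, -0.342, -0.001]))] [(0.91, array([ 0.622, -0.341,  0.03 ]))]
top tin_riser [(0.71, array([0.614, 0.119, 0.001]))] [(0.84, array([0.649, 0.117, 0.032]))]
top jar_riser [(0.9, array([0.603, 0.348, 0.   ]))] [(0.64, array([0.63 , 0.347, 0.032]))]
top woodbox_riser [(0.63, array([ 0.59 , -0.114, -0.004])), (0.18, array([ 0.6  ,  0.35 , -0.001]))] [(0.63, array([ 0.62 , -0.113,  0.029]))]
top bottle [(0.74
[... 770 characters left out ...]
odbox [(0.91, array([0.433, 0.03 , 0.063]))] [(0.7, array([0.424, 0.036, 0.101]))]
side carton_riser [(0.87, array([ 0.579, -0.344,  0.001]))] [(0.74, array([ 0.619, -0.326,  0.032]))]
side tin_riser [(0.71, array([ 0.612,  0.112, -0.   ]))] [(0.74, array([0.641, 0.121, 0.032]))]
side jar_riser [(0.84, array([0.602, 0.343, 0.002]))] [(0.89, array([0.628, 0.356, 0.032]))]
side woodbox_riser [(0.73, array([ 0.601, -0.118,  0.002]))] [(0.6, array([ 0.628, -0.108,  0.03 ]))]
side bottle [(0.73, array([ 0.437,  0.287, -0.001])), (0.33, array([0.61 , 0.113, 0.   ]))] [(0.59, array([0.422, 0.3  , 0.093]))]
side masu [(0.94, array([ 0.437, -0.319,  0.003]))] [(0.89, array([ 0.433, -0.314,  0.037]))]
```

View pics/top0.png

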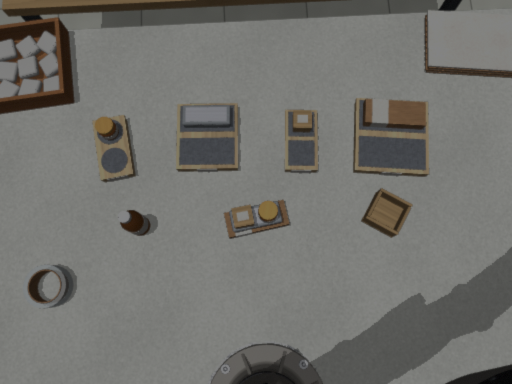

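View pics/side0.png

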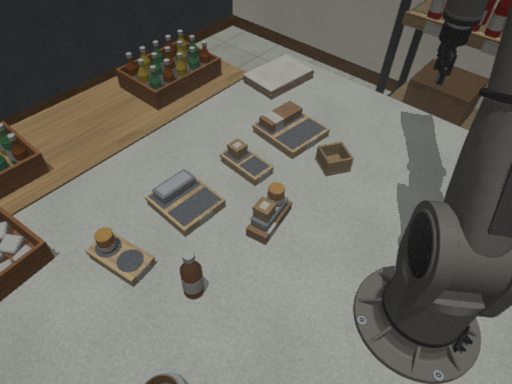

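```bash
python3 - <<'E'
from h import *
np.set_printoptions(precision=4,suppress=True)
im=read_camera("top"); g=cv2.cvtColor(im,cv2.COLOR_RGB2GRAY)
Z=dict(carton=.032,tin=.062,jar=.114,woodbox=.1,carton_riser=.03,tin_riser=.03,jar_riser=.03,woodbox_riser=.03)
for k,z in Z.items():
    for d in trace("top",k)[:3]:
        m=d["mask"].astype(np.uint8)
        c=max(cv2.findContours(m,0,cv2.CHAIN_APPROX_NONE)[0],key=cv2.contourArea)
        if len(c)<5: continue
        P=p2w("top",c[:,0,:],z)[:,:2]
        r=cv2.minAreaRect((P*1000).astype(np.float32))
        print(k,round(d["p"],2),np.round(r[0],1),np.round(r[1],1),round(r[2],1))
print("mats")
O=dict(carton=(.582,-.343),tin=(.613,.115),jar=(.602,.346),woodbox=(.595,-.115))
for k,o in O.items():
    u,v=w2p("top",[*o,.03])[0].round().astype(int)
    hsv=cv2.cvtColor(im,cv2.COLOR_RGB2HSV).astype(int)
    ref=im[v-2:v+3,u-2:u+3].reshape(-1,3).mean(0)
    m=(np.abs(im.astype(int)-ref).max(2)<22).astype(np.uint8)
    n,l,st,ce=cv2.connectedComponentsWithStats(m,connectivity=4)
    mm=(l==l[v,u]).astype(np.uint8)
    c=max(cv2.findContours(mm,0,cv2.CHAIN_APPROX_NONE)[0],key=cv2.contourArea)
    P=p2w("top",c[:,0,:],.031)[:,:2]; r=cv2.minAreaRect((P*1000).astype(np.float32))
    print(k,ref.round(),np.round(r[0],1),np.round(r[1],1),round(r[2],1))
a=cv2.resize(im[185:250,215:300],None,fx=8,fy=8,interpolation=cv2.INTER_CUBIC)
cv2.imwrite("pics/pile.png",a[:,:,::-1])
E
```

```text
carton 0.78 [431.1   2.5] [ 69.  153.6] 8.5
tin 0.58 [433.1   4.6] [ 55.2 119.7] 8.8
jar 0.73 [435.  -23.8] [43. 48.] 86.9
woodbox 0.71 [428.5  33. ] [49.3 44.4] 9.4
carton_riser 0.92 [ 623.9 -347.3] [190.4 203.1] 84.5
tin_riser 0.69 [646.8 115.8] [153.2 180.7] 87.6
jar_riser 0.67 [632.4 350.5] [173.2  89.6] 9.3
woodbox_riser 0.74 [ 624.3 -120.7] [ 85.1 164.5] 85.4
mats
carton [67. 70. 74.] [ 580.8 -344.3] [166.4  79.9] 83.1
tin [67. 70. 74.] [611.1 116.8] [137.2  70.2] 86.9
jar [67. 70. 74.] [599.2 347.9] [63.2 62.5] 42.9
woodbox [67. 70. 74.] [ 593.1 -118.3] [65.2 65.4] 86.1
```

View pics/pile.png

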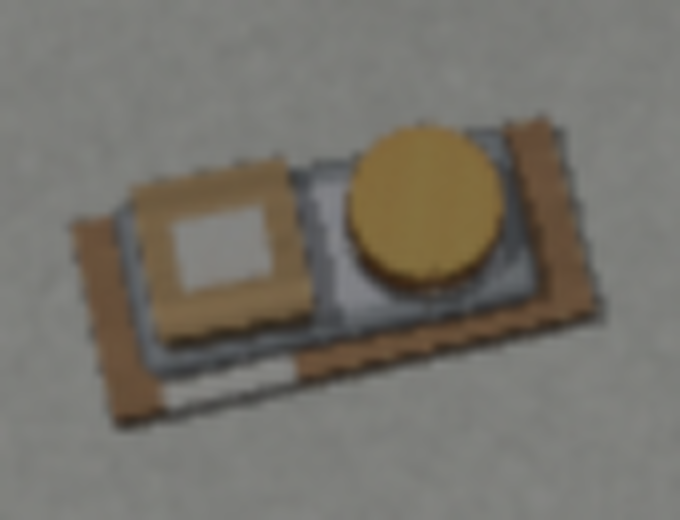

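```bash
cat > go.py <<'E'
# usage: go.py  x y z jawdeg [x y z jawdeg ...] -> linear/dr from current pose for each
import sys; from h import *
s=get_state(); M=q2R(s["orientation"]); p=np.array(s["position"])
print("t",round(s["t"],2),"pos",p.round(4),"jaw",round(np.degrees(np.arctan2(M[1,1],M[0,1])),1),"gap",round(s["finger_gap"],3),"q",np.round(s["qpos"],2),"F",np.round(s["ft_force"],1))
a=list(map(float,sys.argv[1:]))
for i in range(0,len(a),4):
    f=np.radians(a[i+3]); y=np.array([np.cos(f),np.sin(f),0]); z=np.array([0,0,-1.])
    if y@M[:,1]<0 : y=-y
    T=np.c_[np.cross(y,z),y,z]; l=M.T@(np.array(a[i:i+3])-p)
    r=R.from_matrix(M.T@T).as_rotvec()
    print("lin",(l/.5).round(4).tolist(),"dr",(r/np.pi).round(4).tolist(),"rows",round(np.linalg.norm(l)/.0417,1),round(np.degrees(np.linalg.norm(r))/7.16,1))
E
python3 - <<'E'
from h import *
np.set_printoptions(precision=4,suppress=True)
f=lambda pts:[((u+.5)/8-.5+215,(v+.5)/8-.5+185) for u,v in pts]
w=p2w("top",f([(133,187),(285,158),(312,312),(160,343)]),.1); print("box",w[:,:2],w.mean(0))
print("jar",p2w("top",f([(425,202)]),.114))
t=p2w("top",f([(118,205),(508,128),(542,300),(148,375)]),.062); print("tin",t[:,:2],t.mean(0))
t=p2w("top",f([(72,222),(552,122),(602,312),(116,420)]),.032); print("carton",t[:,:2],t.mean(0))
E
python3 go.py .48 .03 .2 8.5
```

```text
box [[0.45   0.0585]
 [0.4561 0.0146]
 [0.4112 0.0092]
 [0.4048 0.0527]] [0.4305 0.0337 0.1   ]
jar [[ 0.4388 -0.0244  0.114 ]]
tin [[ 0.4515  0.065 ]
 [ 0.4684 -0.0517]
 [ 0.4164 -0.0585]
 [ 0.4006  0.0583]] [0.4342 0.0033 0.062 ]
carton [[ 0.4522  0.0808]
 [ 0.4751 -0.0667]
 [ 0.4159 -0.078 ]
 [ 0.3914  0.07  ]] [0.4336 0.0015 0.032 ]
t 2.55 pos [ 0.2959 -0.6067  0.2313] jaw -64.0 gap 0.996 q [ 0.97  0.43  0.07  1.61 -0.03  1.11 -0.07] F [ 1.3 -0.  -0.9]
lin [0.8892, -0.983, 0.0627] dr [-0.0, -0.0, -0.4028] rows 15.9 10.1
```

Emit:
{"op": "play_rows", "data": {"linear": [[0.889, -0.983, 0.063], [0.889, -0.983, 0.063], [0.889, -0.983, 0.063], [0.889, -0.983, 0.063], [0.889, -0.983, 0.063], [0.889, -0.983, 0.063], [0.889, -0.983, 0.063], [0.889, -0.983, 0.063]], "dr": [[0, 0, -0.403], [0, 0, -0.403], [0, 0, -0.403], [0, 0, -0.403], [0, 0, -0.403], [0, 0, -0.403], [0, 0, -0.403], [0, 0, -0.403]], "fingers": [1, 1, 1, 1, 1, 1, 1, 1], "squeeze": 40}}

```text
t: 3.22
position: [0.3885, -0.285, 0.2157]
orientation: [0.0, 0.745, 0.667, -0.0]
ft_force: [1.8, -0.5, 0.1]
finger_gap: 0.999
```

```bash
python3 go.py .48 .03 .2 8.5 .4305 .0335 .16 7.5
```

```text
t 3.22 pos [ 0.3885 -0.285   0.2157] jaw -6.4 gap 0.999 q [ 0.73  0.14 -0.25  2.03  0.04  0.98  0.35] F [ 1.8 -0.5  0.1]
lin [0.6464, 0.1121, 0.0311] dr [0.0001, 0.0002, -0.0826] rows 7.9 2.1
lin [0.6424, 0.0129, 0.111] dr [0.0001, 0.0002, -0.077] rows 7.8 1.9
```

Emit:
{"op": "play_rows", "data": {"linear": [[0.646, 0.112, 0.031], [0.646, 0.112, 0.031], [0.646, 0.112, 0.031], [0.646, 0.112, 0.031], [0.646, 0.112, 0.031], [0.642, 0.013, 0.111], [0.642, 0.013, 0.111], [0.642, 0.013, 0.111]], "dr": [[0, 0, -0.077], [0, 0, -0.077], [0, 0, -0.077], [0, 0, -0.077], [0, 0, -0.077], [0, 0, -0.077], [0, 0, -0.077], [0, 0, -0.077]], "fingers": [1, 1, 1, 1, 1, 1, 1, 1]}}

```text
t: 3.88
position: [0.4308, 0.0308, 0.1615]
orientation: [0.001, 0.659, 0.752, 0.0]
ft_force: [1.2, -0.3, -0.1]
finger_gap: 1.0
```

```bash
python3 go.py .4305 .0335 .12 7.5  .4305 .0335 .069 7.5
```

```text
t 3.88 pos [0.4308 0.0308 0.1615] jaw 7.5 gap 1.0 q [ 0.3   0.15 -0.56  2.17  0.11  0.84 -0.2 ] F [ 1.2 -0.3 -0.1]
lin [0.0055, -0.0001, 0.0829] dr [0.0005, 0.0003, -0.0001] rows 1.0 0.0
lin [0.0056, -0.0002, 0.1849] dr [0.0005, 0.0003, -0.0001] rows 2.2 0.0
```

Emit:
{"op": "play_rows", "data": {"linear": [[0.0056, 0, 0.04], [0.0056, 0, 0.083], [0.0056, 0, 0.11], [0.0056, 0, 0.14], [0.0056, 0, 0.165], [0.0056, 0, 0.185], [0.0056, 0, 0.185], [0.0056, 0, 0.185]], "dr": [[0, 0, 0], [0, 0, 0], [0, 0, 0], [0, 0, 0], [0, 0, 0], [0, 0, 0], [0, 0, 0], [0, 0, 0]], "fingers": [1, 1, 1, 1, 1, 1, 1, 0.7]}}

```text
t: 4.55
position: [0.4305, 0.0336, 0.0689]
orientation: [0.001, 0.659, 0.752, 0.0]
ft_force: [0.0, -0.4, 0.2]
finger_gap: 0.879
```

Emit:
{"op": "play_rows", "data": {"linear": [[0, 0, 0], [0, 0, 0], [0, 0, 0], [0, 0, 0], [0, 0, 0], [0, 0, 0], [0, 0, 0], [0, 0, 0]], "dr": [[0, 0, 0], [0, 0, 0], [0, 0, 0], [0, 0, 0], [0, 0, 0], [0, 0, 0], [0, 0, 0], [0, 0, 0]], "fingers": [0.6, 0.5, 0.4, 0.3, 0.2, 0.2, 0.2, 0.2]}}

```text
t: 5.22
position: [0.4311, 0.0336, 0.0698]
orientation: [0.001, 0.659, 0.752, 0.001]
ft_force: [-1.1, -0.4, 7.9]
finger_gap: 0.53
```

```bash
python3 go.py .4305 .0335 .19 7.5  .593 -.118 .16 86.1
```

```text
t 5.22 pos [0.4311 0.0336 0.0698] jaw 7.5 gap 0.53 q [ 0.23  0.31 -0.52  2.25  0.26  0.63 -0.35] F [-1.1 -0.4  7.9]
lin [-0.0003, -0.0006, -0.2405] dr [0.0007, 0.0004, -0.0001] rows 2.9 0.0
lin [-0.343, 0.282, -0.1794] dr [0.0004, 0.0008, -0.4367] rows 5.7 11.0
```

Emit:
{"op": "play_rows", "data": {"linear": [[0, 0, -0.02], [0, 0, -0.06], [0, 0, -0.11], [0, 0, -0.17], [0, 0, -0.22], [-0.06, 0.05, -0.24], [-0.11, 0.1, -0.24], [-0.17, 0.14, -0.24]], "dr": [[0, 0, 0], [0, 0, 0], [0, 0, 0], [0, 0, 0], [0, 0, -0.03], [0, 0, -0.065], [0, 0, -0.1], [0, 0, -0.135]], "fingers": [0.2, 0.2, 0.2, 0.2, 0.2, 0.2, 0.2, 0.2]}}

```text
t: 5.88
position: [0.5133, -0.0419, 0.1928]
orientation: [0.003, 0.484, 0.875, 0.001]
ft_force: [0.7, 0.7, -0.4]
finger_gap: 0.531
```

```bash
python3 go.py .593 -.118 .15 86.1
```

```text
t 5.88 pos [ 0.5133 -0.0419  0.1928] jaw 32.2 gap 0.531 q [ 0.43  0.25 -0.55  1.98  0.16  0.95  0.37] F [ 0.7  0.7 -0.4]
lin [-0.2132, 0.0535, 0.0868] dr [0.0007, 0.0021, -0.2996] rows 2.8 7.5
```

Emit:
{"op": "play_rows", "data": {"linear": [[-0.05, 0.013, 0], [-0.1, 0.026, 0], [-0.15, 0.04, 0], [-0.213, 0.0535, 0.02], [-0.213, 0.0535, 0.04], [-0.213, 0.0535, 0.06], [-0.213, 0.0535, 0.087], [-0.213, 0.0535, 0.087]], "dr": [[0, 0, -0.04], [0, 0, -0.08], [0, 0, -0.12], [0, 0, -0.16], [0, 0, -0.2], [0, 0, -0.24], [0, 0, -0.28], [0.0007, 0.002, -0.3]], "fingers": [0.2, 0.2, 0.2, 0.2, 0.2, 0.2, 0.2, 0.2]}}

```text
t: 6.55
position: [0.5916, -0.1181, 0.1487]
orientation: [-0.001, 0.03, 1.0, 0.0]
ft_force: [0.6, 0.5, -0.3]
finger_gap: 0.529
```

```bash
python3 go.py .593 -.118 .06 86.1 .593 -.118 .0385 86.1; python3 - <<'E'
from h import *
save("side","s1.png")
E
```

```text
t 6.55 pos [ 0.5916 -0.1181  0.1487] jaw 86.6 gap 0.529 q [ 0.6   0.47 -0.65  1.81  0.34  0.97  1.31] F [ 0.6  0.5 -0.3]
lin [-0.003, 0.0003, 0.1774] dr [0.0001, -0.0006, 0.0026] rows 2.1 0.1
lin [-0.0031, 0.0003, 0.2204] dr [0.0001, -0.0006, 0.0026] rows 2.6 0.1
```

View pics/s1.png

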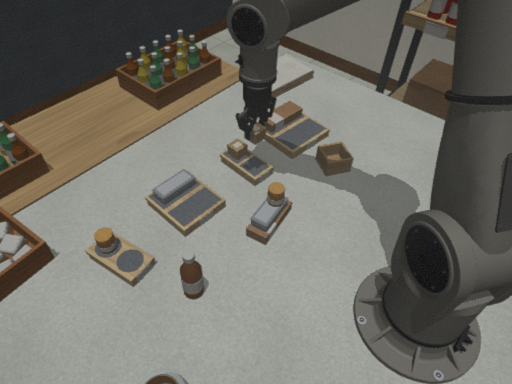

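Emit:
{"op": "play_rows", "data": {"linear": [[-0.003, 0, 0.04], [-0.003, 0, 0.09], [-0.003, 0, 0.14], [-0.003, 0, 0.17], [-0.003, 0, 0.19], [-0.003, 0, 0.205], [-0.003, 0, 0.212], [-0.003, 0, 0.217]], "dr": [[0, 0, 0.0026], [0, 0, 0.0026], [0, 0, 0.0026], [0, 0, 0.0026], [0, 0, 0.0026], [0, 0, 0.0026], [0, 0, 0.0026], [0, 0, 0.0026]], "fingers": [0.2, 0.2, 0.2, 0.2, 0.2, 0.2, 0.2, 0.2]}}

```text
t: 7.27
position: [0.5939, -0.1182, 0.0417]
orientation: [-0.001, 0.033, 0.999, 0.0]
ft_force: [-0.5, -0.2, -0.7]
finger_gap: 0.532
```

Emit:
{"op": "play_rows", "data": {"linear": [[0, 0, 0.002], [0, 0, 0.004], [0, 0, 0.004]], "dr": [[0, 0, 0], [0, 0, 0], [0, 0, 0]], "fingers": [0.2, 0.2, 0.2]}}

```text
t: 7.52
position: [0.5942, -0.1183, 0.0402]
orientation: [-0.0, 0.033, 0.999, 0.0]
ft_force: [0.1, -0.7, -0.0]
finger_gap: 0.532
```

Emit:
{"op": "play_rows", "data": {"linear": [[-0.001, 0, 0.002], [-0.001, 0, 0.004], [-0.001, 0, 0.005], [-0.001, 0, 0.006], [-0.001, 0, 0.006]], "dr": [[0, 0, 0], [0, 0, 0], [0, 0, 0], [0, 0, 0], [0, 0, 0]], "fingers": [0.2, 0.2, 0.2, 0.2, 0.2]}}

```text
t: 7.93
position: [0.5949, -0.1184, 0.0379]
orientation: [0.0, 0.033, 0.999, -0.0]
ft_force: [-3.2, 0.3, 11.3]
finger_gap: 0.528
```

Emit:
{"op": "play_rows", "data": {"linear": [[0, 0, 0], [0, 0, 0], [0, 0, 0], [0, 0, 0], [0, 0, 0], [0, 0, -0.05], [0, 0, -0.13], [0, 0, -0.21]], "dr": [[0, 0, 0], [0, 0, 0], [0, 0, 0], [0, 0, 0], [0, 0, 0], [0, 0, 0], [0, 0, 0], [0, 0, 0]], "fingers": [0.55, 0.6, 0.7, 0.85, 0.95, 1, 1, 1]}}

```text
t: 8.6
position: [0.594, -0.1179, 0.1431]
orientation: [-0.001, 0.033, 0.999, 0.0]
ft_force: [0.7, -0.2, 1.0]
finger_gap: 1.002
```

```bash
python3 - <<'E'
from h import *
for n in("top","side"):
    read_camera(n)
    for k in("woodbox","jar","tin"): print(n,k,[(round(d["p"],2),c2w(n,d["position"]).round(3)) for d in tip_of(n,k)[:3]])
E
python3 go.py .52 -.03 .19 32 .4395 -.0245 .17 8.5
```

```text
top woodbox [(0.85, array([ 0.598, -0.114,  0.032]))]
top jar [(0.83, array([ 0.441, -0.025,  0.062]))]
top tin [(0.92, array([0.434, 0.004, 0.037]))]
side woodbox [(0.56, array([ 0.598, -0.121,  0.032]))]
side jar [(0.78, array([ 0.437, -0.021,  0.065]))]
side tin [(0.81, array([0.435, 0.002, 0.033]))]
t 9.0 pos [ 0.5943 -0.1183  0.1417] jaw 86.2 gap 0.994 q [ 0.59  0.49 -0.65  1.81  0.35  0.96  1.3 ] F [ 0.1  0.2 -0.6]
lin [0.1599, 0.1664, -0.0964] dr [-0.0003, -0.0006, 0.3014] rows 3.0 7.6
lin [0.3212, 0.1669, -0.0561] dr [-0.0004, -0.0005, 0.4319] rows 4.4 10.9
```

Emit:
{"op": "play_rows", "data": {"linear": [[0.03, 0.03, -0.056], [0.07, 0.06, -0.056], [0.12, 0.1, -0.056], [0.16, 0.13, -0.056], [0.2, 0.15, -0.056], [0.24, 0.16, -0.056], [0.28, 0.167, -0.056], [0.321, 0.167, -0.056]], "dr": [[0, 0, 0.04], [0, 0, 0.08], [0, 0, 0.12], [0, 0, 0.16], [0, 0, 0.2], [0, 0, 0.24], [0, 0, 0.28], [0, 0, 0.32]], "fingers": [1, 1, 1, 1, 1, 1, 1, 1]}}

```text
t: 9.67
position: [0.4383, -0.0235, 0.1692]
orientation: [-0.002, 0.51, 0.86, -0.001]
ft_force: [-0.3, -0.3, 0.9]
finger_gap: 1.001
```

```bash
python3 go.py .4395 -.0243 .15 8.5  .4395 -.0243 .07 8.5
```

```text
t 9.67 pos [ 0.4383 -0.0235  0.1692] jaw 28.7 gap 1.001 q [ 0.45  0.16 -0.58  2.15  0.11  0.87  0.3 ] F [-0.3 -0.3  0.9]
lin [-0.0026, 0.0015, 0.0385] dr [-0.0009, -0.0005, 0.112] rows 0.5 2.8
lin [-0.0029, 0.0019, 0.1985] dr [-0.0009, -0.0005, 0.112] rows 2.4 2.8
```

Emit:
{"op": "play_rows", "data": {"linear": [[-0.003, 0.0015, 0.0], [-0.003, 0.0015, 0.02], [-0.003, 0.0015, 0.04], [-0.003, 0.0017, 0.09], [-0.003, 0.0018, 0.14], [-0.003, 0.0019, 0.18], [-0.003, 0.0019, 0.198], [-0.003, 0.0019, 0.198]], "dr": [[0, 0, 0.04], [0, 0, 0.08], [0, 0, 0.112], [0, 0, 0.112], [0, 0, 0.112], [0, 0, 0.112], [0, 0, 0.112], [0, 0, 0.112]], "fingers": [1, 1, 1, 1, 1, 1, 1, 1]}}

```text
t: 10.33
position: [0.438, -0.0241, 0.0682]
orientation: [-0.003, 0.653, 0.758, -0.002]
ft_force: [0.0, -0.0, -0.0]
finger_gap: 1.0
```

Emit:
{"op": "play_rows", "data": {"linear": [[0, 0, 0], [0, 0, 0], [0, 0, 0], [0, 0, 0], [0, 0, 0], [0, 0, 0], [0, 0, 0], [0, 0, 0]], "dr": [[0, 0, 0], [0, 0, 0], [0, 0, 0], [0, 0, 0], [0, 0, 0], [0, 0, 0], [0, 0, 0], [0, 0, 0]], "fingers": [0.7, 0.6, 0.5, 0.4, 0.3, 0.2, 0.2, 0.2]}}

```text
t: 11.0
position: [0.4387, -0.0242, 0.0693]
orientation: [-0.002, 0.653, 0.758, -0.001]
ft_force: [-1.9, 0.3, 7.6]
finger_gap: 0.531
```

```bash
python3 go.py .599 .348 .19 99
```

```text
t 11.0 pos [ 0.4387 -0.0242  0.0693] jaw 8.5 gap 0.531 q [ 0.34  0.32 -0.49  2.23  0.25  0.65 -0.18] F [-1.9  0.3  7.6]
lin [0.6891, 0.4261, -0.2425] dr [-0.0018, 0.0009, 0.4973] rows 10.1 12.5
```

Emit:
{"op": "play_rows", "data": {"linear": [[0, 0, -0.02], [0, 0, -0.06], [0, 0, -0.11], [0, 0, -0.17], [0, 0, -0.22], [0.04, 0.025, -0.24], [0.1, 0.06, -0.24], [0.16, 0.1, -0.24]], "dr": [[0, 0, 0], [0, 0, 0], [0, 0, 0], [0, 0, 0], [0, 0, -0.03], [0, 0, -0.06], [0, 0, -0.095], [0, 0, -0.13]], "fingers": [0.2, 0.2, 0.2, 0.2, 0.2, 0.2, 0.2, 0.2]}}

```text
t: 11.67
position: [0.4776, 0.0625, 0.1916]
orientation: [-0.001, 0.484, 0.875, -0.001]
ft_force: [1.3, -1.0, -2.3]
finger_gap: 0.532
```

```bash
python3 go.py .599 .348 .19 99
```

```text
t 11.67 pos [0.4776 0.0625 0.1916] jaw 32.1 gap 0.532 q [ 0.32  0.21 -0.65  2.04  0.16  0.94  0.15] F [ 1.3 -1.  -2.3]
lin [0.355, 0.509, 0.0027] dr [-0.0003, -0.0006, -0.3718] rows 7.4 9.3
```

Emit:
{"op": "play_rows", "data": {"linear": [[0.04, 0.06, 0], [0.085, 0.123, 0], [0.13, 0.187, 0], [0.175, 0.25, 0], [0.22, 0.315, 0], [0.265, 0.38, 0], [0.31, 0.445, 0], [0.345, 0.495, 0.002]], "dr": [[0, 0, -0.04], [0, 0, -0.08], [0, 0, -0.12], [0, 0, -0.16], [0, 0, -0.2], [0, 0, -0.24], [0, 0, -0.28], [0, 0, -0.32]], "fingers": [0.2, 0.2, 0.2, 0.2, 0.2, 0.2, 0.2, 0.2]}}

```text
t: 12.33
position: [0.5963, 0.3427, 0.1919]
orientation: [-0.001, 0.004, 1.0, 0.0]
ft_force: [0.1, -0.9, -0.7]
finger_gap: 0.527
```

```bash
python3 go.py .599 .348 .10 99  .599 .348 .043 99
```

```text
t 12.33 pos [0.5963 0.3427 0.1919] jaw 89.6 gap 0.527 q [-0.06  0.61 -0.82  1.57  0.47  1.17  0.59] F [ 0.1 -0.9 -0.7]
lin [-0.0056, 0.0105, 0.1837] dr [0.0003, -0.0004, -0.0523] rows 2.2 1.3
lin [-0.0058, 0.0104, 0.2977] dr [0.0003, -0.0004, -0.0523] rows 3.6 1.3
```

Emit:
{"op": "play_rows", "data": {"linear": [[-0.006, 0.0104, 0.02], [-0.006, 0.0104, 0.07], [-0.006, 0.0104, 0.13], [-0.006, 0.0104, 0.19], [-0.006, 0.0104, 0.24], [-0.006, 0.0104, 0.275], [-0.006, 0.0104, 0.295], [-0.006, 0.0104, 0.298]], "dr": [[0, 0, -0.03], [0, 0, -0.052], [0, 0, -0.052], [0, 0, -0.052], [0, 0, -0.052], [0, 0, -0.052], [0, 0, -0.052], [0, 0, -0.052]], "fingers": [0.2, 0.2, 0.2, 0.2, 0.2, 0.2, 0.2, 0.2]}}

```text
t: 13.0
position: [0.5988, 0.3475, 0.0419]
orientation: [-0.001, -0.078, 0.997, 0.0]
ft_force: [-0.4, -0.3, -2.9]
finger_gap: 0.529
```

Emit:
{"op": "play_rows", "data": {"linear": [[0, 0, 0.002], [0, 0, 0.004], [0, 0, 0.006], [0, 0, 0.008], [0, 0, 0.009], [0, 0, 0.01], [0, 0, 0.01]], "dr": [[0, 0, 0], [0, 0, 0], [0, 0, 0], [0, 0, 0], [0, 0, 0], [0, 0, 0], [0, 0, 0]], "fingers": [0.2, 0.2, 0.2, 0.2, 0.2, 0.2, 0.2]}}

```text
t: 13.58
position: [0.599, 0.3475, 0.0375]
orientation: [-0.001, -0.078, 0.997, 0.0]
ft_force: [-1.6, -1.2, 3.4]
finger_gap: 0.528
```

Emit:
{"op": "play_rows", "data": {"linear": [[0, 0, 0.001], [0, 0, 0.001], [0, 0, 0.001], [0, 0, 0.001], [0, 0, 0], [0, 0, -0.05], [0, 0, -0.13], [0, 0, -0.21]], "dr": [[0, 0, 0], [0, 0, 0], [0, 0, 0], [0, 0, 0], [0, 0, 0], [0, 0, 0], [0, 0, 0], [0, 0, 0]], "fingers": [0.55, 0.6, 0.7, 0.85, 0.95, 1, 1, 1]}}

```text
t: 14.25
position: [0.5984, 0.3472, 0.1427]
orientation: [-0.002, -0.078, 0.997, -0.0]
ft_force: [0.8, 0.7, 1.6]
finger_gap: 0.999
```

```bash
python3 - <<'E'
from h import *
im=save("top","t2.png")
for n in("top","side"):
    if n=="side": read_camera(n)
    for k in("jar","tin","carton"): print(n,k,[(round(d["p"],2),c2w(n,d["position"]).round(3)) for d in tip_of(n,k)[:3]])
for k,z in (("tin",.062),("carton",.032)):
    for d in trace("top",k)[:3]:
        m=d["mask"].astype(np.uint8)
        c=max(cv2.findContours(m,0,cv2.CHAIN_APPROX_NONE)[0],key=cv2.contourArea)
        P=p2w("top",c[:,0,:],z)[:,:2]
        r=cv2.minAreaRect((P*1000).astype(np.float32))
        print(k,round(d["p"],2),np.round(r[0],1),np.round(r[1],1),round(r[2],1))
E
python3 go.py .48 .1 .2 45 .434 .003 .16 8.5
```

```text
top jar [(0.74, array([0.605, 0.349, 0.027]))]
top tin []
top carton []
side jar [(0.83, array([0.604, 0.351, 0.034])), (0.38, array([ 0.435, -0.004, -0.001]))]
side tin [(0.78, array([0.438, 0.001, 0.032]))]
side carton [(0.79, array([ 0.432, -0.   , -0.006]))]
carton 0.58 [580.  346.4] [70.7 78.7] 9.2
carton 0.29 [597.  364.8] [58.8 22.2] 60.2
t 14.75 pos [0.5989 0.3473 0.1414] jaw 98.9 gap 0.998 q [-0.06  0.67 -0.82  1.6   0.53  1.11  0.71] F [-0.5 -0.3  0.4]
lin [0.3122, -0.4516, -0.1161] dr [-0.0005, -0.0011, 0.2997] rows 6.7 7.5
lin [0.4329, -0.6289, -0.0357] dr [0.001, -0.0009, -0.4975] rows 9.2 12.5
```

View pics/t2.png

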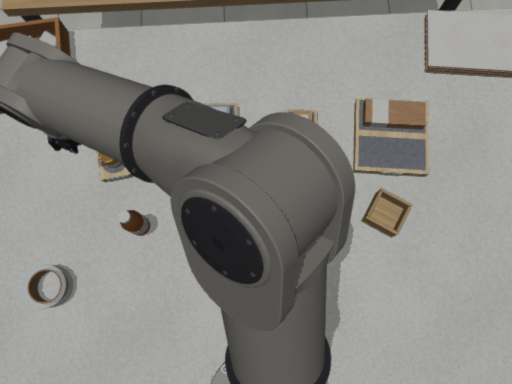

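Emit:
{"op": "play_rows", "data": {"linear": [[0.03, -0.04, -0.08], [0.07, -0.1, -0.116], [0.12, -0.16, -0.116], [0.16, -0.23, -0.116], [0.2, -0.29, -0.116], [0.24, -0.35, -0.116], [0.28, -0.41, -0.116], [0.312, -0.452, -0.116]], "dr": [[0, 0, 0.04], [0, 0, 0.08], [0, 0, 0.12], [0, 0, 0.16], [0, 0, 0.2], [0, 0, 0.24], [0, 0, 0.28], [0, 0, 0.32]], "fingers": [1, 1, 1, 1, 1, 1, 1, 1]}}

```text
t: 15.42
position: [0.4787, 0.0969, 0.1995]
orientation: [-0.002, 0.413, 0.911, -0.002]
ft_force: [0.2, -0.1, 0.1]
finger_gap: 1.001
```

```bash
python3 go.py .435 .003 .1 8.5 
```

```text
t 15.42 pos [0.4787 0.0969 0.1995] jaw 41.2 gap 1.001 q [ 0.31  0.23 -0.72  2.01  0.18  0.97  0.22] F [ 0.2 -0.1  0.1]
lin [-0.0841, -0.1887, 0.1996] dr [-0.0015, -0.0002, 0.1816] rows 3.4 4.6
```

Emit:
{"op": "play_rows", "data": {"linear": [[-0.02, -0.05, 0], [-0.04, -0.1, 0.02], [-0.06, -0.14, 0.06], [-0.084, -0.189, 0.1], [-0.084, -0.189, 0.15], [-0.084, -0.189, 0.2], [-0.084, -0.189, 0.2], [-0.084, -0.189, 0.2]], "dr": [[0, 0, 0.04], [0, 0, 0.08], [0, 0, 0.12], [0, 0, 0.15], [0, 0, 0.181], [0, 0, 0.181], [-0.0015, 0, 0.181], [-0.0015, 0, 0.181]], "fingers": [1, 1, 1, 1, 1, 1, 1, 1]}}

```text
t: 16.08
position: [0.434, 0.0033, 0.0993]
orientation: [-0.002, 0.651, 0.759, -0.0]
ft_force: [0.8, 0.4, 0.5]
finger_gap: 0.999
```

```bash
python3 - <<'E'
from h import *
im=save("side","s3.png")
a=cv2.resize(im[150:270,200:340],None,fx=5,fy=5,interpolation=cv2.INTER_CUBIC)
cv2.imwrite("pics/s3c.png",a[:,:,::-1])
E
python3 go.py .435 .003 .037 8.5 
```

```text
t 16.13 pos [0.4349 0.0034 0.1003] jaw 8.7 gap 1.003 q [ 0.36  0.27 -0.57  2.22  0.22  0.71 -0.21] F [ 0.7  0.7 -0.1]
lin [-0.001, 0.0002, 0.1266] dr [-0.0002, -0.0004, 0.0011] rows 1.5 0.0
```

View pics/s3c.png

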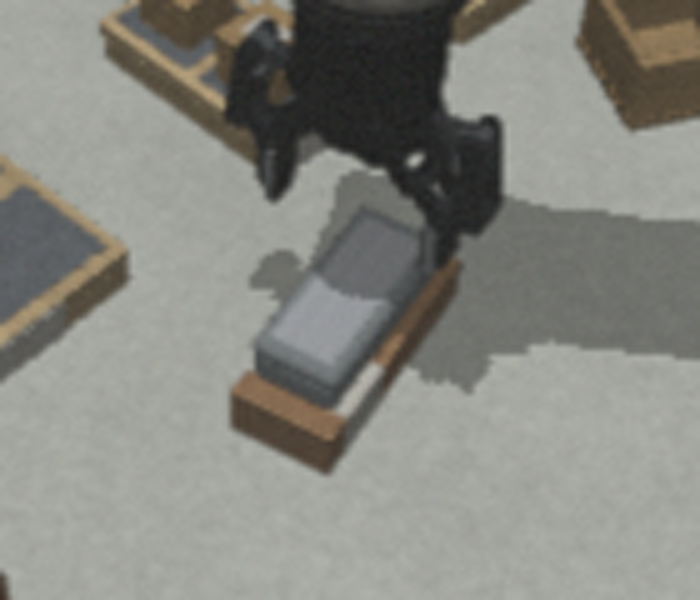

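Emit:
{"op": "play_rows", "data": {"linear": [[-0.001, 0, 0.025], [-0.001, 0, 0.06], [-0.001, 0, 0.09], [-0.001, 0, 0.115], [-0.001, 0, 0.127], [-0.001, 0, 0.127], [-0.001, 0, 0.127], [-0.001, 0, 0.127]], "dr": [[0, 0, 0], [0, 0, 0], [0, 0, 0], [0, 0, 0], [0, 0, 0], [0, 0, 0], [0, 0, 0], [0, 0, 0]], "fingers": [1, 1, 1, 1, 1, 1, 0.8, 0.7]}}

```text
t: 16.8
position: [0.4356, 0.0031, 0.0379]
orientation: [-0.0, 0.651, 0.759, 0.001]
ft_force: [-0.2, -0.5, -0.1]
finger_gap: 0.75
```

Emit:
{"op": "play_rows", "data": {"linear": [[0, 0, 0], [0, 0, 0], [0, 0, 0], [0, 0, 0], [0, 0, 0], [0, 0, 0], [0, 0, 0]], "dr": [[0, 0, 0], [0, 0, 0], [0, 0, 0], [0, 0, 0], [0, 0, 0], [0, 0, 0], [0, 0, 0]], "fingers": [0.6, 0.5, 0.4, 0.3, 0.3, 0.3, 0.3], "squeeze": 50}}

```text
t: 17.38
position: [0.4361, 0.0031, 0.0389]
orientation: [0.001, 0.651, 0.759, 0.001]
ft_force: [-3.1, 0.3, 15.0]
finger_gap: 0.597
```

```bash
python3 go.py .435 .003 .16 8.5 .611 .117 .13 -3.1
```

```text
t 17.38 pos [0.4361 0.0031 0.0389] jaw 8.7 gap 0.597 q [ 0.29  0.38 -0.51  2.25  0.34  0.57 -0.33] F [-3.1  0.3 15. ]
lin [0.0003, -0.0018, -0.2421] dr [0.0006, -0.0001, 0.0012] rows 2.9 0.0
lin [0.1723, 0.3805, -0.1814] dr [0.0006, -0.0001, 0.0656] rows 5.5 1.6
```

Emit:
{"op": "play_rows", "data": {"linear": [[0, 0, -0.015], [0, 0, -0.04], [0, 0, -0.08], [0, 0, -0.13], [0, 0, -0.18], [0.01, 0.02, -0.2], [0.035, 0.075, -0.2], [0.06, 0.13, -0.2]], "dr": [[0, 0, 0], [0, 0, 0], [0, 0, 0], [0, 0, 0], [0, 0, 0], [0, 0, 0.01], [0, 0, 0.02], [0, 0, 0.03]], "fingers": [0.3, 0.3, 0.3, 0.3, 0.3, 0.3, 0.3, 0.3]}}

```text
t: 18.05
position: [0.4967, 0.042, 0.1413]
orientation: [0.002, 0.688, 0.726, 0.001]
ft_force: [0.8, -0.5, -1.6]
finger_gap: 0.598
```

```bash
python3 go.py  .611 .117 .13 -3.1
```

```text
t 18.05 pos [0.4967 0.042  0.1413] jaw 3.1 gap 0.598 q [ 0.29  0.3  -0.58  2.06  0.22  0.84 -0.36] F [ 0.8 -0.5 -1.6]
lin [0.1373, 0.2363, 0.0235] dr [0.0015, 0.0002, 0.0345] rows 3.3 0.9
```

Emit:
{"op": "play_rows", "data": {"linear": [[0.025, 0.04, 0], [0.05, 0.085, 0], [0.075, 0.13, 0], [0.1, 0.17, 0], [0.12, 0.205, 0.01], [0.132, 0.228, 0.02], [0.137, 0.236, 0.024], [0.137, 0.236, 0.024]], "dr": [[0, 0, 0.005], [0, 0, 0.01], [0, 0, 0.015], [0, 0, 0.02], [0, 0, 0.03], [0.001, 0, 0.034], [0.0015, 0, 0.034], [0.0015, 0, 0.034]], "fingers": [0.3, 0.3, 0.3, 0.3, 0.3, 0.3, 0.3, 0.3]}}

```text
t: 18.72
position: [0.611, 0.1175, 0.1298]
orientation: [-0.0, 0.725, 0.689, -0.0]
ft_force: [-0.2, -0.3, -1.5]
finger_gap: 0.595
```

```bash
python3 - <<'E'
from h import *
im=save("side","s4.png")
a=cv2.resize(im[100:250,120:300],None,fx=4,fy=4,interpolation=cv2.INTER_CUBIC)
cv2.imwrite("pics/s4c.png",a[:,:,::-1])
for n in("top","side"):
    if n=="top": read_camera(n)
    for k in("tin","carton"): print(n,k,[(round(d["p"],2),c2w(n,d["position"]).round(3)) for d in tip_of(n,k)[:3]])
E
python3 go.py .611 .117 .041 -3.1
```

```text
top tin []
top carton []
side tin [(0.89, array([0.614, 0.115, 0.123]))]
side carton [(0.72, array([ 0.433, -0.002, -0.004]))]
t 19.02 pos [0.6106 0.1162 0.1304] jaw -3.0 gap 0.593 q [ 0.1   0.49 -0.52  1.79  0.3   0.93 -0.6 ] F [ 0.8 -0.7 -1.8]
lin [0.0018, 0.0005, 0.1787] dr [0.0002, 0.0003, 0.0004] rows 2.1 0.0
```

View pics/s4c.png

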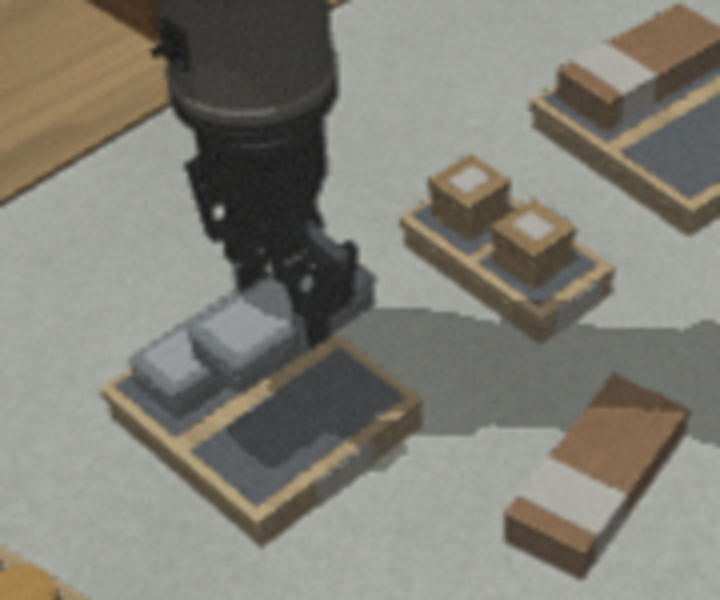

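Emit:
{"op": "play_rows", "data": {"linear": [[0.001, 0.0, 0.02], [0.001, 0.0, 0.06], [0.001, 0.0, 0.1], [0.001, 0.0, 0.135], [0.001, 0.0, 0.16], [0.001, 0.0, 0.173], [0.001, 0.0, 0.178], [0.001, 0, 0.179]], "dr": [[0, 0, 0], [0, 0, 0], [0, 0, 0], [0, 0, 0], [0, 0, 0], [0, 0, 0], [0, 0, 0], [0, 0, 0]], "fingers": [0.3, 0.3, 0.3, 0.3, 0.3, 0.3, 0.3, 0.3]}}

```text
t: 19.68
position: [0.6106, 0.1167, 0.0407]
orientation: [0.0, 0.726, 0.688, -0.0]
ft_force: [0.2, 0.2, -0.5]
finger_gap: 0.598
```

Emit:
{"op": "play_rows", "data": {"linear": [[0, 0, 0.002], [0, 0, 0.004], [0, 0, 0.006], [0, 0, 0.007], [0, 0, 0.007]], "dr": [[0, 0, 0], [0, 0, 0], [0, 0, 0], [0, 0, 0], [0, 0, 0]], "fingers": [0.3, 0.3, 0.3, 0.3, 0.3]}}

```text
t: 20.1
position: [0.6108, 0.1167, 0.0374]
orientation: [0.001, 0.726, 0.688, -0.0]
ft_force: [0.3, -0.9, -1.8]
finger_gap: 0.594
```

Emit:
{"op": "play_rows", "data": {"linear": [[0, 0, 0.001], [0, 0, 0.002], [0, 0, 0.003], [0, 0, 0.003]], "dr": [[0, 0, 0], [0, 0, 0], [0, 0, 0], [0, 0, 0]], "fingers": [0.3, 0.3, 0.3, 0.3]}}

```text
t: 20.43
position: [0.611, 0.1166, 0.0371]
orientation: [0.001, 0.726, 0.688, -0.0]
ft_force: [-7.5, -1.6, 17.4]
finger_gap: 0.599
```

Emit:
{"op": "play_rows", "data": {"linear": [[0, 0, 0], [0, 0, 0], [0, 0, 0], [0, 0, 0], [0, 0, -0.01], [0, 0, -0.06], [0, 0, -0.13], [0, 0, -0.2]], "dr": [[0, 0, 0], [0, 0, 0], [0, 0, 0], [0, 0, 0], [0, 0, 0], [0, 0, 0], [0, 0, 0], [0, 0, 0]], "fingers": [0.62, 0.67, 0.75, 0.82, 0.82, 0.82, 0.9, 1]}}

```text
t: 21.1
position: [0.61, 0.1168, 0.1378]
orientation: [0.0, 0.725, 0.688, -0.001]
ft_force: [-0.3, -0.4, 0.6]
finger_gap: 0.999
```

```bash
python3 go.py .434 .001 .15 8.5
```

```text
t 21.1 pos [0.61   0.1168 0.1378] jaw -3.0 gap 0.999 q [ 0.11  0.49 -0.52  1.79  0.29  0.95 -0.59] F [-0.3 -0.4  0.6]
lin [-0.2499, -0.3394, -0.0238] dr [-0.0003, 0.0004, -0.0639] rows 5.1 1.6
```

Emit:
{"op": "play_rows", "data": {"linear": [[-0.04, -0.055, -0.02], [-0.085, -0.115, -0.024], [-0.13, -0.175, -0.024], [-0.17, -0.23, -0.024], [-0.21, -0.285, -0.024], [-0.24, -0.325, -0.024], [-0.25, -0.339, -0.024], [-0.25, -0.339, -0.024]], "dr": [[0, 0, -0.01], [0, 0, -0.02], [0, 0, -0.03], [0, 0, -0.04], [0, 0, -0.05], [0, 0, -0.06], [0, 0, -0.065], [0, 0, -0.065]], "fingers": [1, 1, 1, 1, 1, 1, 1, 1]}}

```text
t: 21.77
position: [0.4326, -0.0006, 0.1504]
orientation: [0.001, 0.652, 0.758, -0.001]
ft_force: [0.3, -0.7, 0.1]
finger_gap: 0.999
```

```bash
python3 - <<'E'
from h import *
im=save("side","s5.png")
for k in("tin","carton"): print(k,[(round(d["p"],2),c2w("side",d["position"]).round(3)) for d in tip_of("side",k)[:3]])
d=trace("side","carton")
for e in d[:2]:
    c=max(cv2.findContours(e["mask"].astype(np.uint8),0,cv2.CHAIN_APPROX_NONE)[0],key=cv2.contourArea)
    print(e["p"],c[:,0].min(0),c[:,0].max(0))
# overlay model box
P=[]
a=np.radians(8.5)
for z in(0,.032):
  for sx,sy in((-1,-1),(-1,1),(1,1),(1,-1)):
    x,y=.031*sx,.075*sy; P.append([.434+x*np.cos(a)-y*np.sin(a),.001+x*np.sin(a)+y*np.cos(a),z])
uv=w2p("side",P)
b=cv2.resize(im[150:300,200:340],None,fx=5,fy=5,interpolation=cv2.INTER_CUBIC)[:,:,::-1].copy()
q=((uv-[200,150]+.5)*5-.5).round().astype(int)
for i in range(4):
    cv2.line(b,q[4+i].tolist(),q[4+(i+1)%4].tolist(),(0,0,255),1); cv2.line(b,q[i].tolist(),q[4+i].tolist(),(0,255,0),1)
cv2.imwrite("pics/s5c.png",b[:600])
E
python3 go.py .434 .001 .008 8.5
```

```text
tin [(0.66, array([0.614, 0.118, 0.029]))]
carton [(0.7, array([ 0.433, -0.001, -0.005])), (0.35, array([0.603, 0.354, 0.031]))]
0.91 [246 194] [291 243]
t 21.97 pos [0.4351 0.0016 0.1503] jaw 8.7 gap 0.998 q [ 0.41  0.18 -0.61  2.17  0.14  0.82 -0.14] F [ 1.2 -0.5 -0.4]
lin [-0.0006, -0.0024, 0.2847] dr [-0.0001, 0.0003, 0.0011] rows 3.4 0.0
```

View pics/s5c.png

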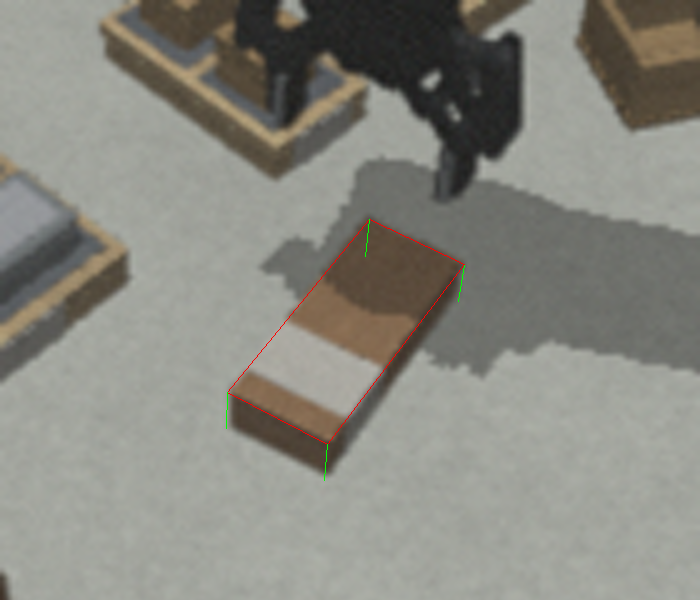

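Emit:
{"op": "play_rows", "data": {"linear": [[-0.001, -0.002, 0.04], [-0.001, -0.002, 0.1], [-0.001, -0.002, 0.16], [-0.001, -0.002, 0.21], [-0.001, -0.002, 0.25], [-0.001, -0.002, 0.275], [-0.001, -0.002, 0.284], [-0.001, -0.002, 0.284]], "dr": [[0, 0, 0], [0, 0, 0], [0, 0, 0], [0, 0, 0], [0, 0, 0], [0, 0, 0], [0, 0, 0], [0, 0, 0]], "fingers": [1, 1, 1, 1, 1, 1, 1, 1]}}

```text
t: 22.63
position: [0.4341, 0.0017, 0.0073]
orientation: [-0.001, 0.651, 0.759, -0.001]
ft_force: [-0.7, 0.0, 0.5]
finger_gap: 1.004
```

Emit:
{"op": "play_rows", "data": {"linear": [[0, 0, 0], [0, 0, 0], [0, 0, 0], [0, 0, 0], [0, 0, 0], [0, 0, 0], [0, 0, 0], [0, 0, 0]], "dr": [[0, 0, 0], [0, 0, 0], [0, 0, 0], [0, 0, 0], [0, 0, 0], [0, 0, 0], [0, 0, 0], [0, 0, 0]], "fingers": [0.85, 0.75, 0.65, 0.55, 0.45, 0.45, 0.45, 0.45], "squeeze": 60}}

```text
t: 23.3
position: [0.4349, 0.002, 0.0084]
orientation: [0.0, 0.651, 0.759, -0.0]
ft_force: [-2.0, 2.7, 5.9]
finger_gap: 0.712
```

```bash
python3 go.py .434 .001 .13 8.5 .581 -.344 .13 -6.9
```

```text
t 23.3 pos [0.4349 0.002  0.0084] jaw 8.8 gap 0.712 q [ 0.26  0.44 -0.48  2.27  0.42  0.51 -0.39] F [-2.   2.7  5.9]
lin [-0.0017, -0.002, -0.2432] dr [-0.0, 0.0001, 0.0014] rows 2.9 0.0
lin [-0.7284, 0.1835, -0.2431] dr [-0.0, 0.0001, 0.087] rows 9.5 2.2
```

Emit:
{"op": "play_rows", "data": {"linear": [[0, 0, -0.015], [0, 0, -0.05], [0, 0, -0.1], [0, 0, -0.16], [0, 0, -0.22], [-0.03, 0.008, -0.26], [-0.09, 0.022, -0.27], [-0.15, 0.038, -0.27]], "dr": [[0, 0, 0], [0, 0, 0], [0, 0, 0], [0, 0, 0], [0, 0, 0], [0, 0, 0.005], [0, 0, 0.012], [0, 0, 0.02]], "fingers": [0.45, 0.45, 0.45, 0.45, 0.45, 0.45, 0.45, 0.45]}}

```text
t: 23.97
position: [0.4664, -0.07, 0.1469]
orientation: [0.002, 0.674, 0.738, 0.001]
ft_force: [1.1, -0.6, -2.7]
finger_gap: 0.71
```

```bash
python3 go.py .581 -.344 .14 -6.9
```

```text
t 23.97 pos [ 0.4664 -0.07    0.1469] jaw 5.2 gap 0.71 q [ 0.51  0.24 -0.56  2.11  0.18  0.83 -0.07] F [ 1.1 -0.6 -2.7]
lin [-0.5665, 0.1786, 0.0157] dr [0.0015, 0.0005, 0.0672] rows 7.1 1.7
```

Emit:
{"op": "play_rows", "data": {"linear": [[-0.06, 0.018, 0], [-0.13, 0.04, 0], [-0.2, 0.063, 0], [-0.27, 0.085, 0], [-0.34, 0.107, 0], [-0.41, 0.13, 0], [-0.47, 0.148, 0.005], [-0.52, 0.163, 0.01]], "dr": [[0, 0, 0.01], [0, 0, 0.02], [0, 0, 0.03], [0, 0, 0.04], [0, 0, 0.05], [0, 0, 0.06], [0.001, 0, 0.067], [0.0015, 0, 0.067]], "fingers": [0.45, 0.45, 0.45, 0.45, 0.45, 0.45, 0.45, 0.45]}}

```text
t: 24.63
position: [0.5714, -0.3243, 0.1441]
orientation: [0.001, 0.749, 0.662, -0.0]
ft_force: [-0.4, 0.8, -2.1]
finger_gap: 0.709
```

```bash
python3 go.py .581 -.344 .1 -6.9 .581 -.344 .045 -6.9
```

```text
t 24.63 pos [ 0.5714 -0.3243  0.1441] jaw -7.0 gap 0.709 q [ 0.7   0.51 -0.38  1.71  0.22  0.97  0.11] F [-0.4  0.8 -2.1]
lin [-0.0367, 0.0237, 0.0883] dr [0.0004, 0.0006, -0.0008] rows 1.2 0.0
lin [-0.0364, 0.0236, 0.1983] dr [0.0004, 0.0006, -0.0008] rows 2.4 0.0
```

Emit:
{"op": "play_rows", "data": {"linear": [[-0.02, 0.014, 0.0], [-0.036, 0.0236, 0.02], [-0.0365, 0.0236, 0.07], [-0.0365, 0.0236, 0.12], [-0.0365, 0.0236, 0.16], [-0.0365, 0.0236, 0.185], [-0.0365, 0.0236, 0.198], [-0.0365, 0.0236, 0.204]], "dr": [[0, 0, 0], [0, 0, 0], [0, 0, 0], [0, 0, 0], [0, 0, 0], [0, 0, 0], [0, 0, 0], [0, 0, 0]], "fingers": [0.45, 0.45, 0.45, 0.45, 0.45, 0.45, 0.45, 0.45]}}

```text
t: 25.3
position: [0.5808, -0.3435, 0.0417]
orientation: [0.001, 0.749, 0.663, -0.0]
ft_force: [0.4, 0.6, -1.8]
finger_gap: 0.715
```

Emit:
{"op": "play_rows", "data": {"linear": [[0, 0, 0.002], [0, 0, 0.004], [0, 0, 0.006], [0, 0, 0.007], [0, 0, 0.007]], "dr": [[0, 0, 0], [0, 0, 0], [0, 0, 0], [0, 0, 0], [0, 0, 0]], "fingers": [0.45, 0.45, 0.45, 0.45, 0.45]}}

```text
t: 25.72
position: [0.5811, -0.3436, 0.0387]
orientation: [0.001, 0.749, 0.663, -0.0]
ft_force: [-0.2, 0.1, -2.6]
finger_gap: 0.712
```

Emit:
{"op": "play_rows", "data": {"linear": [[0, 0, 0.001], [0, 0, 0.002], [0, 0, 0.003], [0, 0, 0.003]], "dr": [[0, 0, 0], [0, 0, 0], [0, 0, 0], [0, 0, 0]], "fingers": [0.45, 0.45, 0.45, 0.45]}}

```text
t: 26.05
position: [0.5812, -0.3437, 0.0385]
orientation: [0.001, 0.749, 0.662, -0.0]
ft_force: [-4.9, 3.6, 15.4]
finger_gap: 0.707
```

Emit:
{"op": "play_rows", "data": {"linear": [[0, 0, 0], [0, 0, 0], [0, 0, 0], [0, 0, 0], [0, 0, -0.01], [0, 0, -0.06], [0, 0, -0.14], [0, 0, -0.22]], "dr": [[0, 0, 0], [0, 0, 0], [0, 0, 0], [0, 0, 0], [0, 0, 0], [0, 0, 0], [0, 0, 0], [0, 0, 0]], "fingers": [0.73, 0.78, 0.85, 0.92, 0.92, 0.92, 0.95, 1]}}

```text
t: 26.72
position: [0.5803, -0.343, 0.149]
orientation: [0.0, 0.749, 0.663, -0.0]
ft_force: [2.4, -1.1, 0.6]
finger_gap: 1.002
```

```bash
python3 go.py .42 -.55 .23 -50
```

```text
t 26.72 pos [ 0.5803 -0.343   0.149 ] jaw -7.0 gap 1.002 q [ 0.71  0.53 -0.38  1.66  0.22  1.    0.14] F [ 2.4 -1.1  0.6]
lin [-0.4502, -0.2679, -0.1614] dr [-0.0001, 0.0003, 0.2389] rows 6.6 6.0
```

Emit:
{"op": "play_rows", "data": {"linear": [[-0.05, -0.03, -0.06], [-0.12, -0.07, -0.12], [-0.19, -0.11, -0.16], [-0.26, -0.155, -0.16], [-0.33, -0.195, -0.16], [-0.39, -0.23, -0.16], [-0.45, -0.268, -0.16], [-0.45, -0.268, -0.16]], "dr": [[0, 0, 0.03], [0, 0, 0.065], [0, 0, 0.1], [0, 0, 0.135], [0, 0, 0.17], [0, 0, 0.2], [0, 0, 0.239], [0, 0, 0.239]], "fingers": [1, 1, 1, 1, 1, 1, 1, 1]}}

```text
t: 27.38
position: [0.4125, -0.5569, 0.2296]
orientation: [0.001, 0.943, 0.334, -0.002]
ft_force: [-1.2, -0.5, -0.5]
finger_gap: 1.0
```

```bash
python3 - <<'E'
from h import *
im=save("top","t6.png")
for n in("top","side"):
    if n=="side": read_camera(n)
    for k in "carton tin jar woodbox bottle masu".split():
        print(n,k,[(round(d["p"],2),c2w(n,d["position"]).round(3)) for d in tip_of(n,k)[:2]])
# overlay expected rectangles at top faces centred on mats
b=cv2.resize(im[85:190,80:440],None,fx=2.2,fy=2.2,interpolation=cv2.INTER_CUBIC)[:,:,::-1].copy()
for x,y,a,lx,ly,z in((.581,-.3443,-6.9,62,150,.062),(.611,.1168,-3.1,52,120,.06),(.593,-.1183,-3.9,46,46,.068),(.599,.348,9,44,44,.082)):
    a=np.radians(a);c=np.array([[-1,-1],[-1,1],[1,1],[1,-1]])*[lx/2e3,ly/2e3]@np.array([[np.cos(a),np.sin(a)],[-np.sin(a),np.cos(a)]])+[x,y]
    q=((w2p("top",np.c_[c,[z]*4])-[80,85]+.5)*2.2-.5).round().astype(np.int32)
    cv2.polylines(b,[q],True,(0,0,255),1)
cv2.imwrite("pics/t6c.png",b)
E
```

```text
top carton [(0.66, array([ 0.585, -0.342,  0.031])), (0.35, array([ 0.431, -0.314, -0.002]))]
top tin [(0.93, array([0.609, 0.116, 0.031]))]
top jar [(0.74, array([0.606, 0.35 , 0.028]))]
top woodbox [(0.65, array([ 0.596, -0.114,  0.031])), (0.41, array([ 0.432, -0.311,  0.   ]))]
top bottle [(0.93, array([0.437, 0.292, 0.004]))]
top masu [(0.95, array([ 0.43 , -0.313, -0.002])), (0.54, array([ 0.595, -0.112,  0.03 ]))]
side carton [(0.86, array([ 0.581, -0.348,  0.028])), (0.69, array([ 0.602,  0.34 , -0.001]))]
side tin [(0.77, array([0.616, 0.114, 0.032]))]
side jar [(0.58, array([0.603, 0.352, 0.032]))]
side woodbox [(0.88, array([ 0.598, -0.12 ,  0.033])), (0.37, array([0.602, 0.343, 0.001]))]
side bottle [(0.97, array([ 0.434,  0.289, -0.005]))]
side masu [(0.84, array([ 0.435, -0.319,  0.003]))]
```

View pics/t6c.png

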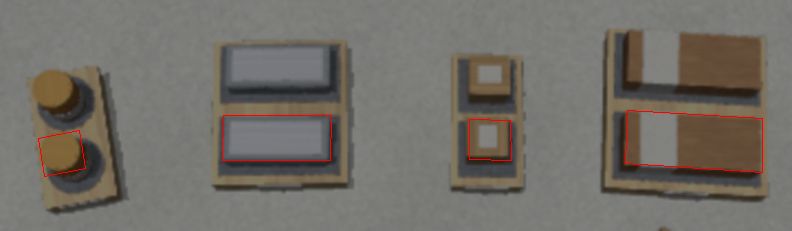

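All four pieces sit where the outlines predict, and the bottle and cup read the same as at the start. Handing in.

```bash
python3 -c "
from workcell import *
s=get_state();print(s['joint_vel'],s['ft_force']);print(hand_in())"
```

```text
[ 3.09734816e-03  9.33381536e-04  1.81945503e-03 -7.98052306e-05
 -1.73630493e-03 -9.64504697e-04 -1.05715820e-03] [0.07419452 0.24014813 0.39579796]
the job is handed in; nothing more can be done
None
```

I took the pile apart in the order wooden box, jar, tin, carton. Each piece is set down on the empty mat of its own riser, and the job was handed in at about 28 s of the 106 s allowed.

- **Setting down:** for each piece I lowered until the wrist force showed contact with the mat, then opened the fingers and lifted away. The contact readings were about 11 N for the box, 3 N for the jar, 17 N for the tin and 15 N for the carton.
- **Final position check:** in the last top picture, outlines of each piece centred on its mat matched what was there. The network's positions from both cameras put each piece within about 7 mm of its mat centre, with undersides at 28–33 mm height. That is inside the 15 mm limit. The two cameras differed from each other by up to 7 mm.
- **Squareness and tilt:** I judged these by eye against the overlay only, and nothing looked turned or tilted.
- **Bottle and cup:** both read within about 6 mm of where they started, which is about the network's own error.
- **At hand-in:** the arm was clear of everything and at rest. No check failed. While the arm stood over the jar riser and later the tin riser, the top camera was blocked and I relied on the side camera for those steps.

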